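Pop open the blue sample port and confirm it

ROBOT

A 7-joint arm with a two-finger parallel gripper is mounted at the origin on a cart in front of the work surface, level with it; the furniture and walls round the work are solid. World frame = base frame: x ahead of the robot, y to its left, z up, the work surface at z = 0. Lengths are in m, angles in rad, forces in N, time in s.
With the tool pointing down it reaches from about 0.4 to 0.875 m from the base axis. Payload 19.3 kg.
Tool frame: the origin (TCP) lies at the very end of the fingers, on their centre line; the grasp point (between the pads) lies 19 mm behind it; z points along the fingers, y is the direction in which the jaws open and shut (so a half turn about z gives the same grasp; the last joint's range is limited). The gripper opens to 85 mm and grips with 20 to 120 N. Pads are 22 mm wide; open, the fingers measure 114 mm over their backs; the gripper's body (76 mm by 85 mm) begins 54 mm behind the grasp point. The pads swing forward as they close: fully open they stand 13 mm farther back than shut.
Start: joints at [-1.185, 0.521, -0.036, 1.599, 0.021, 1.021, -0.113], TCP at [0.275, 0.561, 0.203] pointing down, gripper open.
Joint ranges: [-2.91, 2.91], [-0.3, 2.13], [-1.5, 1.42], [0.17, 2.43], [-1.26, 4.41], [0.16, 1.93], [-2.52, 2.52]. Speed limits (rad/s): [1.89, 1.89, 2.39, 2.39, 3.01, 3.01, 3.01].

INTERFACE

Orientations are given as [roll, pitch, yaw] about the fixed x, y, z axes, in that order (R = Rz(yaw) Ry(pitch) Rx(roll)).
In Python, from workcell import bot, viewer gives the robot as it stands.
- The arm moves only by the shell command python3 -m creep 'ROWS' [FORCE]. ROWS is JSON, a list of rows, each an object of numbers: "rx", "ry", "rz": the turn, a rotation vector about the tool's x, y, z in degrees; "tx", "ty", "tz": the shift along the tool's x, y, z in mm; "hand": the closure, from -1 (fully open) to 1 (shut), so that 0 is half open. In form: [{"rx": .., "ry": .., "rz": .., "tx": .., "ty": .., "tz": .., "hand": ..}, ...]. A call has 1 to 8 rows; each row is the pose to reach, as a shift and turn from the pose commanded when the call began, along the tool's axes at that moment; what a row does not reach only later rows make up. A row lasts 1/10 s, in which the tool goes at most 50 mm and 8.59 degrees, less where a joint would pass 70% of its speed; a pose out of reach is approached as far as the arm can. A call with a gripper value outside its range is refused whole. The fingers move at their own pace and stop on an object; FORCE is the grip in N (left out, the last holds). Time passes only in rows, so rows that repeat a pose let the fingers close. It gives the time, the measured TCP pose, the force and the opening at its end, in the units of the state.
- bot.observe(): the state, without advancing time (a new reading comes with each control period).
- viewer.grab_frame(name): name is "side" or "top" or "wrist"; returns a dict with "pixels" (400x640x3 uint8, blue, green, red), "vertical_fov" (degrees; the focal length in pixels is half the picture's height over the tangent of half this angle, whatever the lens; pixels are square), "cx", "cy" (the principal point, pixels), "distortion" ([k1, k2, p1, p2, k3] as OpenCV has them; the pictures are not rectified), "rvec" (rotation vector, rad) and "tvec" (3), from world to camera coordinates, as OpenCV has them; the wrist camera has in their place "tool_from_camera" (4x4, takes a point from camera to tool coordinates, whose origin is the TCP and whose axes are the flange's). Camera axes: x right, y down, z forward; pixel columns grow to the right and rows downward; lengths in m; the calibration is good to about 2 mm. A picture is of the moment at which its call begins: read the wrist's pose just before it. There is no depth.
- bot.job_done(): hands the job in, once; it reports no verdict.
Trained networks look in a picture, given as the dict that the camera call returned (one of the last four; its "shot" number tells which), for a name from the list of things; names that differ only in an ending like _2 or _b are one class to them, and where a whole thing is asked for, a point or a joint stands for the part that bears it (a point fixed in the world has none). Each returns a list of dicts, best first, with "score" (0 to 1); they miss things now and then, are a little off and sometimes report something else, mostly with a low value. They report only what shows in the picture. A call takes as long as a camera call. They do not tell look-alikes from the thing itself.
- viewer.outline_of(target, picture): "mask" (400x640 bool, what is visible of it) and "bbox" ([left, top, right, bottom] in pixels, round what is visible of it).
The state is a dict: "clock": time; "qpos": joint angles; "qd": joint speeds; "joint_efforts": joint torques, N m; "position": TCP position; "tool_rot": TCP orientation; "force": force on the tool from outside, world axes, zero at the start; "moment": the same for the moment, N m; "grip_width": finger opening in m.
Only numpy, scipy, OpenCV 4.12 (cv2) and the standard library are available. Lean on these libraries where they do the work, as an engineer would, in place of code of your own. Each camera call takes 0.05 s, during which the arm holds its last target.

TASK

Open the sample port of the instrument with the blue hatch: with the fingertips press the ribbed front edge of the blue hatch down once until it clicks, let go so that it pops up, and watch it stand open by itself, untouched, for at least a second. Then press the black round confirm button on that same instrument down and let it go, leaving the hatch standing open (do not push it back). Do not operate the orange-hatched instrument, and do not pick up or shift the things standing about.

Things in the scene. Friction and masses are not known exactly. Their poses are not given: they have to be found in the camera images.
- module_blue: fixed white bench instrument whose hatch is blue, 172 x 120 mm, its deck 70 mm high; origin under its centre on the worktop, its -x is the front (button side, black front strip), +x the hinge side, z up
- hatch_blue_press (a point): where to press the blue hatch: middle of the white ribs on its top face, 14 mm behind its free front edge, 79 mm above the worktop when shut (9 mm proud of the deck); moves with the hatch. The hatch is a plate 74 mm (x) by 85 mm (y) by 12 mm
- hatch_blue_hinge (a point): middle of the blue hatch's hinge line (along the instrument's y), 62 mm behind the press point, 73 mm above the worktop. Opening swings the front edge up and to the rear; open, that edge stands about 70 mm above the deck and 35 mm in front of this line
- hatch_blue (a joint): blue hatch, rad: 0 latched shut, negative pressed in (hard stop -0.09), positive open. Push-push latch: with about 2.5 N at the ribs it clicks free near -0.06 (4 mm down); press to the stop (5.5 mm) to be sure. It stays down under the finger; as the finger rises a spring swings it open in about 1 s to about 1.05 and holds it there. Released before the click it stays latched
- confirm_blue (a joint): travel of the black round confirm button on the blue-hatched instrument, m: 0 up, 0.006 fully down, sprung back, about 4 N when fully down
- confirm_blue_top (a point): centre of the top face of that button (28 mm across, 92 mm above the worktop, pressed straight down), on the front deck 55 mm in front of the instrument's centre, 113 mm in front of the hinge line
- module_orange: fixed white bench instrument whose hatch is orange, 172 x 120 mm, its deck 70 mm high; origin under its centre on the worktop, its -x is the front (button side, black front strip), +x the hinge side, z up
- hatch_orange_press (a point): where to press the orange hatch: middle of the white ribs on its top face, 14 mm behind its free front edge, 79 mm above the worktop when shut (9 mm proud of the deck); moves with the hatch. The hatch is a plate 74 mm (x) by 85 mm (y) by 12 mm
- hatch_orange_hinge (a point): middle of the orange hatch's hinge line (along the instrument's y), 62 mm behind the press point, 73 mm above the worktop. Opening swings the front edge up and to the rear; open, that edge stands about 70 mm above the deck and 35 mm in front of this line
- hatch_orange (a joint): orange hatch, rad: 0 latched shut, negative pressed in (hard stop -0.09), positive open. Push-push latch: with about 2.5 N at the ribs it clicks free near -0.06 (4 mm down); press to the stop (5.5 mm) to be sure. It stays down under the finger; as the finger rises a spring swings it open in about 1 s to about 1.05 and holds it there. Released before the click it stays latched
- confirm_orange (a joint): travel of the black round confirm button on the orange-hatched instrument, m: 0 up, 0.006 fully down, sprung back, about 4 N when fully down
- confirm_orange_top (a point): centre of the top face of that button (28 mm across, 92 mm above the worktop, pressed straight down), on the front deck 55 mm in front of the instrument's centre, 113 mm in front of the hinge line
- cup: loose clear sample cup with yellow lid, 62 mm across, 68 mm high, bystander; origin under its centre
- dropper: loose small white dropper bottle with blue cap, 22 mm across, 58 mm high, bystander; origin under its centre
- cassette: loose white test cassette lying flat, 21 x 70 x 5 mm, bystander; origin under its centre
- bench_timer: loose white timer, 62 x 66 x 18 mm, bystander; origin under its centre
Things that resemble listed ones, but are neither listed nor needed, are in the scene too. Leave any yellow look-alike of the module_blue alone.

How it is judged:
By the outcome, as a careful person would: the job done as asked, in the order asked, and still so for the second after the job is handed in, with the robot touching nothing.
It also fails if it takes over 38 s, if anything falls off the work surface, if the arm or the gripper's body presses on something with over 40 N, if the wrist force passes 120 N, or if a joint passes its speed limit or range.

## Working session

There is one attempt and no reset: what is moved stays moved. The work goes in short steps, Python scripts to look and compute and a shell command to move; the robot and the scene stay as the last step left them, time stands still between calls to the robot, and variables do not carry over. Pictures are saved under pics/ and viewed, and the job is handed in when it is done.

```bash
ls; mkdir -p pics; python3 - <<'E'
from workcell import bot, viewer
import cv2
s=bot.observe(); print({k:(s[k]) for k in ("clock","position","tool_rot","force","grip_width")})
for n in ("side","top","wrist"):
    f=viewer.grab_frame(n); cv2.imwrite(f"pics/a_{n}.png",f["pixels"])
    print(n,f["vertical_fov"],f["cx"],f["cy"],f["distortion"],f.get("rvec"),f.get("tvec"),f["shot"])
    for t in ("module_blue","hatch_blue","confirm_blue","module_orange"):
        for d in viewer.outline_of(t,f): print(t,round(d["score"],2),d["bbox"])
E
```

```text
pics
{'clock': 0.0, 'position': array([0.27498722, 0.56084554, 0.20252409]), 'tool_rot': array([-3.14045222e+00,  8.12018433e-05,  2.68576464e+00]), 'force': array([ 0.27088605, -0.53178088,  0.45772414]), 'grip_width': 0.08554430210006717}
side 56.319470840042875 320.7753573563618 202.5200545675315 [-0.03291788  0.          0.          0.          0.        ] [ 1.9490069  -0.56739225  0.3314939 ] [-0.47126371  0.23367637  0.97568423] 1
module_blue 0.85 [313.7, 172.9, 359.2, 206.4]
module_blue 0.67 [310.9, 228.1, 386.5, 289.1]
module_blue 0.26 [330.1, 245.7, 343.0, 251.0]
hatch_blue 0.95 [336.3, 231.0, 373.8, 251.8]
hatch_blue 0.58 [332.3, 175.4, 349.7, 182.5]
confirm_blue 0.47 [351.4, 303.6, 379.8, 319.1]
module_orange 0.79 [253.8, 187.7, 308.4, 222.0]
top 49.51999166995634 323.67597306972436 203.32913332531072 [-0.09886098  0.          0.          0.          0.        ] [ 2.19574541 -2.13974227  0.1005834 ] [-0.00820851  0.56721867  1.30142832] 2
module_blue 0.87 [370.3, 192.4, 421.1, 250.8]
module_blue 0.8 [229.7, 106.8, 287.2, 174.8]
hatch_blue 0.92 [377.9, 202.3, 412.7, 226.4]
hatch_blue 0.64 [240.4, 119.1, 272.8, 147.4]
hatch_blue 0.55 [317.9, 250.3, 325.4, 255.6]
confirm_blue 0.47 [265.1, 154.4, 267.9, 159.6]
module_orange 0.56 [231.4, 190.1, 289.0, 252.6]
wrist 68.58077802680512 315.4408478966806 200.87749900222045 [-0.02298727  0.          0.          0.          0.        ] None None 3
module_orange 0.91 [122.7, 363.0, 172.9, 397.9]
```

View pics/a_side.png

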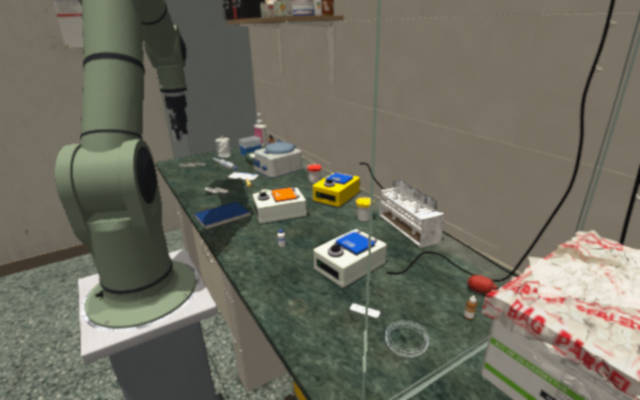

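View pics/a_top.png

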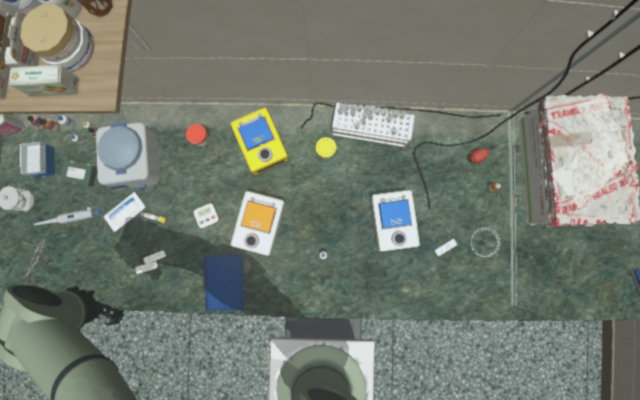

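View pics/a_wrist.png

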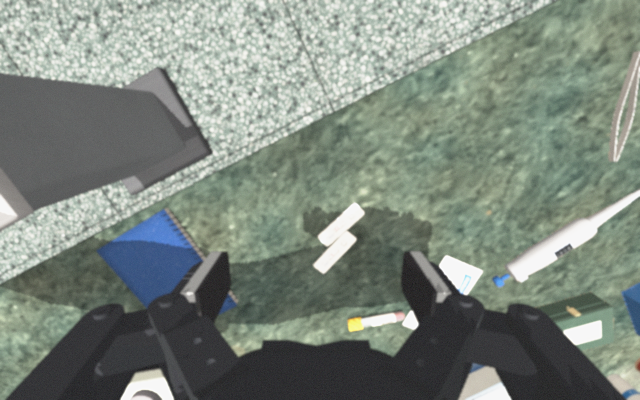

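The top view shows the white blue-hatched module at about (397,221), with its button at (399,239). The yellow look-alike is at (259,140) and the orange module at (257,222). Next I'll zoom in and measure.

```bash
cat > h.py <<'E'
import numpy as np, cv2
from workcell import bot, viewer
from scipy.spatial.transform import Rotation as R
def K(f):
    fl=200/np.tan(np.radians(f["vertical_fov"])/2)
    return np.array([[fl,0,f["cx"]],[0,fl,f["cy"]],[0,0,1.]])
def pose(f,st=None):  # returns Rwc (cam->world), cam centre
    if "rvec" in f and f["rvec"] is not None:
        Rm=cv2.Rodrigues(np.array(f["rvec"],float))[0]; return Rm.T, -Rm.T@np.array(f["tvec"]).ravel()
    T=np.array(f["tool_from_camera"]); Rt=R.from_euler("xyz",st["tool_rot"]).as_matrix()
    return Rt@T[:3,:3], Rt@T[:3,3]+st["position"]
def back(f,uv,z,st=None):
    p=cv2.undistortPoints(np.array(uv,float).reshape(-1,1,2),K(f),np.array(f["distortion"])).reshape(-1,2)
    Rw,c=pose(f,st); d=np.c_[p,np.ones(len(p))]@Rw.T
    return c+d*((z-c[2])/d[:,2])[:,None]
def proj(f,P,st=None):
    Rw,c=pose(f,st); Rm=Rw.T
    return cv2.projectPoints(np.array(P,float).reshape(-1,1,3),cv2.Rodrigues(Rm)[0],-Rm@c,K(f),np.array(f["distortion"]))[0].reshape(-1,2)
E
python3 - <<'E'
from h import *
for n,(x0,y0,x1,y1) in (("top",(350,175,450,265)),("side",(300,220,400,300))):
    f=viewer.grab_frame(n)
    c=cv2.resize(f["pixels"][y0:y1,x0:x1],None,fx=7,fy=6.5 if 0 else 7,interpolation=cv2.INTER_CUBIC)[:600]
    cv2.imwrite(f"pics/b_{n}.png",c)
    for d in viewer.outline_of("hatch_blue",f)[:1]:
        m=np.uint8(d["mask"]); r=cv2.minAreaRect(np.argwhere(m)[:,::-1].astype(np.float32)); print(n,"hatch",r,d["score"])
        print(back(f,[r[0]],0.078)); print(back(f,cv2.boxPoints(r),0.079))
    for d in viewer.outline_of("module_blue",f)[:2]:
        m=np.uint8(d["mask"]); r=cv2.minAreaRect(np.argwhere(m)[:,::-1].astype(np.float32)); print(n,"mod",r,d["score"])
        print(back(f,cv2.boxPoints(r),0.07))
E
```

```text
top hatch ((394.9154357910156, 213.32308959960938), (25.923255920410156, 30.01640510559082), 82.87498474121094) 0.87
[[ 0.5380663 -0.2047125  0.078    ]]
[[ 0.56931451 -0.15534818  0.079     ]
 [ 0.58265853 -0.2436201   0.079     ]
 [ 0.50673098 -0.25371939  0.079     ]
 [ 0.49366621 -0.16589334  0.079     ]]
top mod ((393.9943542480469, 220.7982177734375), (57.492225646972656, 43.486000061035156), 80.78897094726562) 0.85
[[ 0.58865281 -0.12491072  0.07      ]
 [ 0.61293679 -0.25313527  0.07      ]
 [ 0.44465115 -0.28178603  0.07      ]
 [ 0.4213429  -0.15487643  0.07      ]]
top mod ((259.1896667480469, 140.77587890625), (58.30006408691406, 39.65454864501953), 66.80140686035156) 0.63
[[0.80586535 0.30023045 0.07      ]
 [0.85714575 0.19052347 0.07      ]
 [0.69191829 0.11403082 0.07      ]
 [0.64183181 0.22190267 0.07      ]]
side hatch ((354.14703369140625, 242.58824157714844), (35.500205993652344, 21.43732261657715), 30.963754653930664) 0.83
[[ 0.53280622 -0.21223299  0.078     ]]
[[ 0.48425615 -0.18224805  0.079     ]
 [ 0.56965889 -0.11312116  0.079     ]
 [ 0.5792351  -0.24477109  0.079     ]
 [ 0.49988079 -0.29833294  0.079     ]]
side mod ((349.9757080078125, 256.4540710449219), (47.67255783081055, 74.39414978027344), 62.10273361206055) 0.87
[[ 0.40249653 -0.17241519  0.07      ]
 [ 0.67362582 -0.11382774  0.07      ]
 [ 0.57499908 -0.32804099  0.07      ]
 [ 0.35867459 -0.35092029  0.07      ]]
side mod ((336.42034912109375, 189.27069091796875), (31.045583724975586, 48.68330383300781), 61.38954162597656) 0.59
[[ 0.62983928  0.21361354  0.07      ]
 [ 0.91404555  0.33328857  0.07      ]
 [ 0.78535414  0.06277704  0.07      ]
 [ 0.55776436 -0.00743194  0.07      ]]
```

View pics/b_top.png

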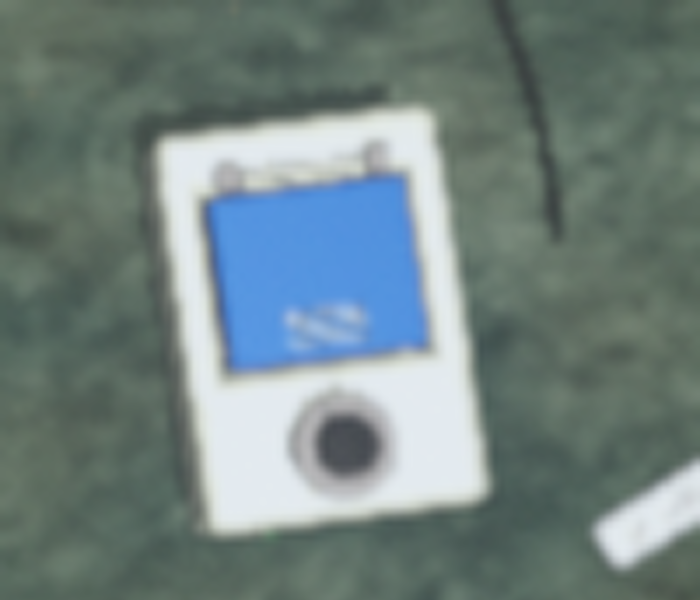

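View pics/b_side.png

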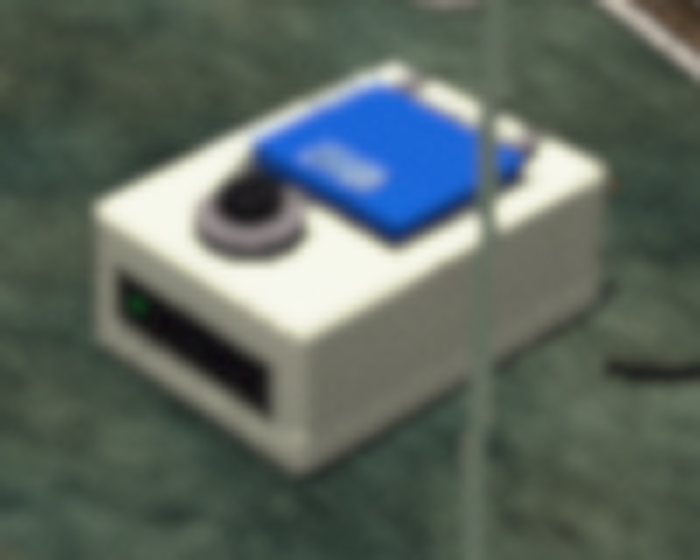

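```bash
python3 - <<'E'
from h import *
f=viewer.grab_frame("top")
b=back(f,[(348/7+349.6,444/7+174.6)],.092)[0]; r=back(f,[(326/7+349.6,325/7+174.6)],.079)[0]
hl=back(f,[(308/7+349.6,187/7+174.6)],.079)[0]
print("top b,r,hatch rear",b,r,hl, np.linalg.norm((r-b)[:2]), np.degrees(np.arctan2(*(r-b)[1::-1])),np.degrees(np.arctan2(*(hl-b)[1::-1])))
c=back(f,np.array([(158,138),(428,107),(490,497),(210,532)])/7+[349.6,174.6],.07); print(c)
for i in range(4): print(np.linalg.norm(c[i]-c[i-1]),np.degrees(np.arctan2(*(c[i]-c[i-1])[1::-1])))
print(c.mean(0))
g=viewer.grab_frame("side")
print("side b,r",back(g,[(253/7+299.6,198/7+219.6)],.092)[0],back(g,[(345/7+299.6,167/7+219.6)],.079)[0])
s=bot.observe(); print(s["clock"])
print(back(f,[(513,112),(513,303)],0.0))
for t in ("cup","dropper","cassette"):
  for d in viewer.outline_of(t,f)[:2]:
    l,tp,rr,bb=d["bbox"];print(t,d["score"],back(f,[((l+rr)/2,(tp+bb)/2)],.03))
E
```

```text
top b,r,hatch rear [ 0.4653462  -0.21615173  0.092     ] [ 0.51534503 -0.20851299  0.079     ] [ 0.57346446 -0.20029072  0.079     ] 0.0505789766816242 8.686391493255151 8.345793952249894
[[ 0.5937414  -0.13747909  0.07      ]
 [ 0.61008536 -0.25281009  0.07      ]
 [ 0.44489617 -0.28041775  0.07      ]
 [ 0.42753454 -0.16205324  0.07      ]]
0.16801371882984015 8.410412008134848
0.11648333127490003 -81.93412507486501
0.16748029766172212 -170.51199091429314
0.119631023778405 98.34460390240763
[ 0.51906437 -0.20819004  0.07      ]
side b,r [ 0.46331328 -0.22509956  0.092     ] [ 0.51718027 -0.20921836  0.079     ]
1.15
[[ 0.88607638 -0.60482419  0.        ]
 [ 0.27157322 -0.5943548   0.        ]]
cup 0.65 [[0.73665504 0.00410166 0.03      ]]
cup 0.43 [[ 0.51934004 -0.21419662  0.03      ]]
cassette 0.57 [[ 0.44382123 -0.3697732   0.03      ]]
```

```bash
cat >> h.py <<'E'
def go(xyz,yaw,s=None):
    s=s or bot.observe(); R0=R.from_euler("xyz",s["tool_rot"])
    R1=R.from_euler("xyz",[np.pi,0,np.radians(yaw)])
    t=R0.inv().apply(np.array(xyz)-s["position"])*1000; r=(R0.inv()*R1).as_rotvec(degrees=True)
    print("t",t.round(1),"r",r.round(2))
E
python3 - <<'E'
from h import *
f=viewer.grab_frame("wrist"); print(np.round(f["tool_from_camera"],3))
go([0.45,0.21,0.22],125); go([0.512,-0.2095,0.18],98.6)
E
```

```text
[[-0.    -0.958 -0.288  0.073]
 [ 1.     0.    -0.    -0.001]
 [ 0.    -0.288  0.958 -0.17 ]
 [ 0.     0.     0.     1.   ]]
t [-311.6 -238.3  -16.9] r [-0.   -0.   28.88]
t [-551.9 -587.7   23.1] r [-0.    0.   55.28]
```

```bash
python3 -m creep '[{"tx":-40,"ty":-30,"tz":-10,"rz":4,"hand":1},{"tx":-80,"ty":-60,"tz":-17,"rz":8,"hand":1},{"tx":-118,"ty":-90,"tz":-17,"rz":12,"hand":1},{"tx":-156,"ty":-120,"tz":-17,"rz":16,"hand":1},{"tx":-195,"ty":-150,"tz":-17,"rz":20,"hand":1},{"tx":-234,"ty":-180,"tz":-17,"rz":24,"hand":1},{"tx":-273,"ty":-210,"tz":-17,"rz":28,"hand":1},{"tx":-311,"ty":-239,"tz":-17,"rz":29,"hand":1}]' 40
python3 - <<'E'
from h import *
s=bot.observe(); print(s["position"],s["tool_rot"],s["qpos"].round(2),s["grip_width"])
go([0.512,-0.2095,0.18],98.6)
E
```

```text
[0.27512277 0.56115487 0.20310943] [-3.14154912e+00 -1.15043331e-05  2.68574671e+00] [-1.19  0.52 -0.04  1.6   0.02  1.02 -0.11] 0.08546845013473649
t [-551.9 -587.7   23.1] r [-0.    0.   55.28]schema error: expected keys rx, ry, rz, tx, ty, tz, hand
```

The call was refused because every row needs every key, so I'm retyping it in full.

```bash
python3 -m creep '[{"rx":0,"ry":0,"rz":4,"tx":-40,"ty":-30,"tz":-10,"hand":1},{"rx":0,"ry":0,"rz":8,"tx":-80,"ty":-60,"tz":-17,"hand":1},{"rx":0,"ry":0,"rz":12,"tx":-118,"ty":-90,"tz":-17,"hand":1},{"rx":0,"ry":0,"rz":16,"tx":-156,"ty":-120,"tz":-17,"hand":1},{"rx":0,"ry":0,"rz":20,"tx":-195,"ty":-150,"tz":-17,"hand":1},{"rx":0,"ry":0,"rz":24,"tx":-234,"ty":-180,"tz":-17,"hand":1},{"rx":0,"ry":0,"rz":28,"tx":-273,"ty":-210,"tz":-17,"hand":1},{"rx":0,"ry":0,"rz":29,"tx":-311,"ty":-239,"tz":-17,"hand":1}]' 40
python3 - <<'E'
from h import *
s=bot.observe(); print(s["position"],s["tool_rot"],s["qpos"].round(2),s["grip_width"])
go([0.512,-0.2095,0.18],98.6)
E
```

```text
clock: 2.15
position: [0.4498, 0.2078, 0.2204]
tool_rot: [3.141, -0.0, 2.177]
force: [1.6, 0.4, 0.6]
grip_width: 0.0002
[0.44976367 0.20778634 0.22039268] [ 3.14097819e+00 -2.66051052e-05  2.17680902e+00] [-0.7   0.3   0.18  1.92 -0.07  0.93  0.12] 0.0001526406801748767
t [-378.4 -186.6   40.3] r [ 3.000e-02 -1.000e-02  2.612e+01]
```

```bash
python3 -m creep '[{"rx":0,"ry":0,"rz":3,"tx":-42,"ty":-21,"tz":0,"hand":1},{"rx":0,"ry":0,"rz":6,"tx":-84,"ty":-42,"tz":0,"hand":1},{"rx":0,"ry":0,"rz":10,"tx":-126,"ty":-63,"tz":0,"hand":1},{"rx":0,"ry":0,"rz":13,"tx":-168,"ty":-84,"tz":0,"hand":1},{"rx":0,"ry":0,"rz":16,"tx":-210,"ty":-105,"tz":0,"hand":1},{"rx":0,"ry":0,"rz":19,"tx":-252,"ty":-125,"tz":0,"hand":1},{"rx":0,"ry":0,"rz":22,"tx":-294,"ty":-145,"tz":0,"hand":1},{"rx":0,"ry":0,"rz":24,"tx":-320,"ty":-158,"tz":0,"hand":1}]'
python3 - <<'E'
from h import *
s=bot.observe(); f=viewer.grab_frame("wrist"); cv2.imwrite("pics/c_wrist.png",f["pixels"])
for t in ("hatch_blue","confirm_blue"):
  for d in viewer.outline_of(t,f)[:2]:
    m=d["mask"]; c=np.argwhere(m)[:,::-1].mean(0); print(t,d["score"],d["bbox"],c,back(f,[c],.079 if t[0]=="h" else .092,s))
print(proj(f,[[.515,-.209,.079],[.4646,-.2163,.092]],s))
go([0.512,-0.2095,0.13],98.6)
E
```

```text
clock: 2.95
position: [0.5025, -0.1467, 0.2204]
tool_rot: [3.141, 0.001, 1.756]
force: [1.0, 1.1, 0.7]
grip_width: -0.0004
hatch_blue 0.81 [307.3, 198.5, 368.2, 270.2] [341.05461678 227.38111044] [[ 0.54031562 -0.1936436   0.079     ]]
confirm_blue 0.6 [260.5, 225.8, 286.1, 251.2] [271.82283465 238.13779528] [[ 0.46550924 -0.215364    0.092     ]]
confirm_blue 0.15 [248.1, 171.4, 398.7, 278.1] [320.88510301 219.02971474] [[ 0.51461516 -0.18322528  0.092     ]]
[[316.76552973 235.81160485]
 [270.89112863 238.76163747]]
t [-65.1  -2.5  90.1] r [-0.01  0.03  2.1 ]
```

View pics/c_wrist.png

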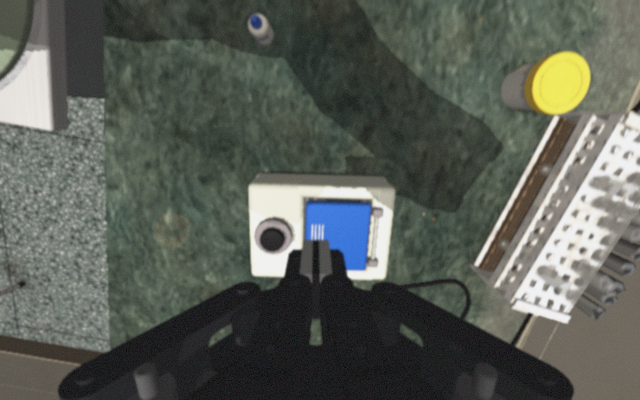

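The wrist view shows the module at (322,228), the button at (272,237) and the ribs at about (317,232). All three agree with the projections to within 1–2 mm. Next I move above the ribs.

```bash
python3 -m creep '[{"rx":0,"ry":0,"rz":1,"tx":-35,"ty":-1,"tz":30,"hand":1},{"rx":0,"ry":0,"rz":2,"tx":-65,"ty":-2.5,"tz":60,"hand":1},{"rx":0,"ry":0,"rz":2,"tx":-65,"ty":-2.5,"tz":95,"hand":1},{"rx":0,"ry":0,"rz":2,"tx":-65,"ty":-2.5,"tz":125,"hand":1},{"rx":0,"ry":0,"rz":2,"tx":-65,"ty":-2.5,"tz":125,"hand":1}]'
python3 - <<'E'
from h import *
s=bot.observe(); print(s["position"],s["force"]); go([0.512,-0.2095,0.08],98.6)
for n,(x0,y0,x1,y1) in (("top",(350,175,450,260)),("side",(300,190,400,275))):
    f=viewer.grab_frame(n); cv2.imwrite(f"pics/d_{n}.png",cv2.resize(f["pixels"][y0:y1,x0:x1],None,fx=7,fy=7,interpolation=cv2.INTER_CUBIC))
E
```

```text
clock: 3.6
position: [0.5106, -0.2057, 0.0921]
tool_rot: [-3.137, -0.003, 1.727]
force: [-0.9, 0.2, 0.1]
grip_width: 0.0
[ 0.51063514 -0.20574997  0.09212938] [-0.93118717  0.1759669   0.10762319]
t [-3.9  0.8 12.1] r [-0.28 -0.15  0.36]
```

View pics/d_side.png

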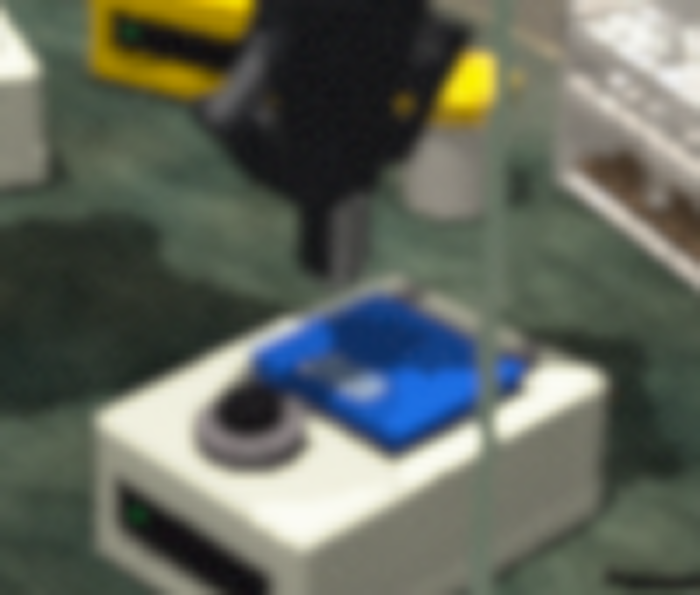

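```bash
python3 - <<'E'
from h import *
s=bot.observe(); print(s["clock"],s["position"],s["tool_rot"],s["qd"].round(3))
for n,(x0,y0,x1,y1) in (("top",(350,175,450,260)),("side",(300,190,400,275))):
    f=viewer.grab_frame(n); im=cv2.resize(f["pixels"][y0:y1,x0:x1],None,fx=7,fy=7,interpolation=cv2.INTER_CUBIC)
    p=proj(f,[s["position"],[.515,-.209,.079]]); print(n,p)
    for q in p: cv2.circle(im,tuple(int(v) for v in (q+.5-[x0,y0])*7),5,(0,0,255),1)
    cv2.imwrite(f"pics/e_{n}.png",im)
s=bot.observe(); f=viewer.grab_frame("wrist"); im=f["pixels"].copy()
p=proj(f,[s["position"],[.515,-.209,.079],[.4646,-.2163,.092]],s);print(p)
for q in p: cv2.circle(im,tuple(int(v) for v in q),4,(0,0,255),1)
cv2.imwrite("pics/e_wrist.png",im)
E
```

```text
3.7 [ 0.51260331 -0.20685673  0.09576539] [-3.14133307e+00 -3.09111126e-04  1.72676174e+00] [-0.002 -0.029  0.013 -0.015  0.003  0.003  0.   ]
top [[396.52493369 221.62218806]
 [396.33490061 221.14970784]]
side [[347.08499935 238.28931326]
 [348.18953869 243.65522653]]
[[316.63953194 233.1444168 ]
 [318.44168262 225.60243556]
 [239.74121328 232.17717576]]
```

View pics/e_side.png

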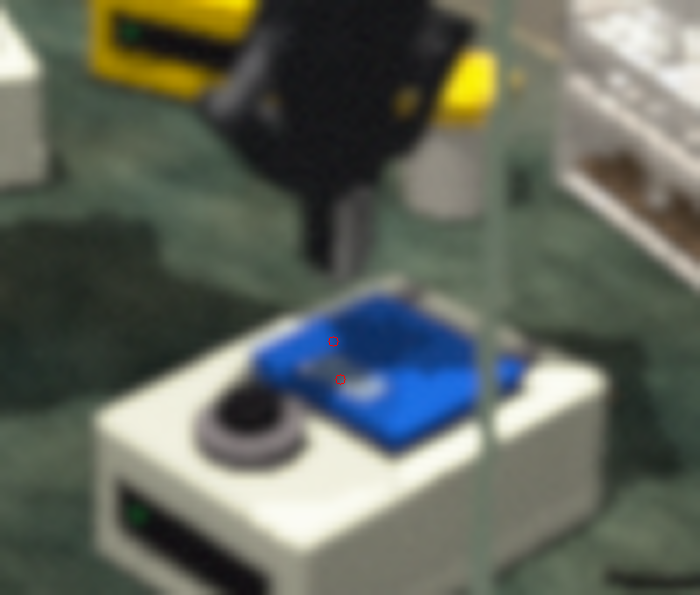

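View pics/e_wrist.png

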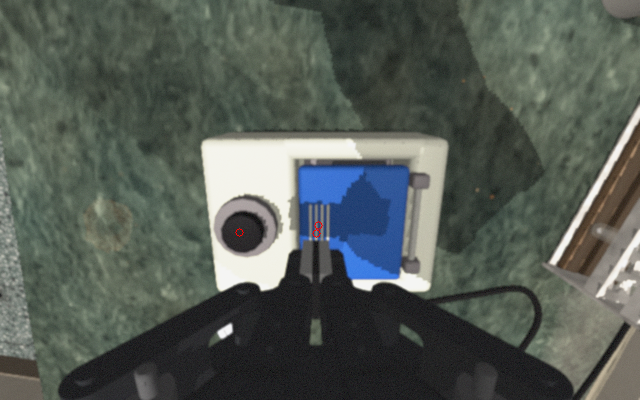

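View pics/e_top.png

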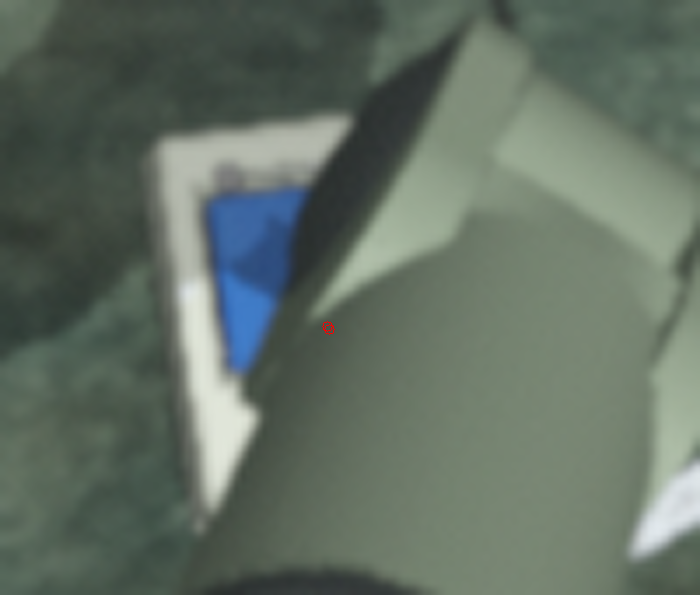

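```bash
python3 - <<'E'
from h import *
s=bot.observe(); f=viewer.grab_frame("side"); w=viewer.grab_frame("wrist"); print(s["position"])
Rt=R.from_euler("xyz",s["tool_rot"])
for d in (0,10,20,30,40):
    P=[s["position"]+Rt.apply([x,0,-d/1000]) for x in (-.011,0,.011)]
    print(d,((proj(f,P)+.5-[300,190])*7).round(0).tolist(),proj(w,P,s).round(1).tolist())
im=f["pixels"]; cv2.imwrite("pics/f_side.png",cv2.resize(im[205:260,325:375],None,fx=10,fy=10,interpolation=cv2.INTER_NEAREST))
cv2.imwrite("pics/f_wrist.png",cv2.resize(w["pixels"][180:330,240:400],None,fx=4,fy=4,interpolation=cv2.INTER_CUBIC))
E
```

```text
[ 0.51337317 -0.20735346  0.09680976]
0 [[355.0, 350.0], [335.0, 339.0], [316.0, 329.0]] [[316.6, 249.1], [316.6, 233.1], [316.7, 216.6]]
10 [[356.0, 328.0], [336.0, 317.0], [316.0, 306.0]] [[316.7, 256.4], [316.7, 239.8], [316.7, 222.4]]
20 [[356.0, 305.0], [336.0, 294.0], [316.0, 284.0]] [[316.7, 264.6], [316.8, 247.1], [316.8, 229.0]]
30 [[356.0, 282.0], [336.0, 272.0], [316.0, 261.0]] [[316.8, 273.8], [316.8, 255.4], [316.9, 236.3]]
40 [[357.0, 259.0], [336.0, 249.0], [316.0, 239.0]] [[316.9, 284.1], [316.9, 264.8], [317.0, 244.6]]
```

View pics/f_side.png

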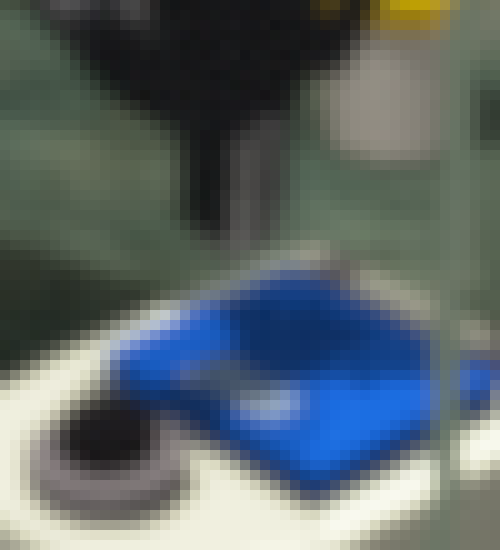

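View pics/f_wrist.png

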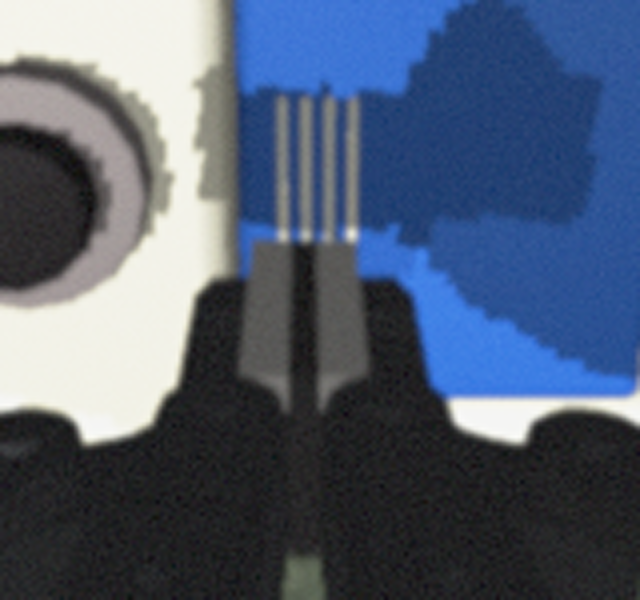

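Two views (side and wrist) place the shut fingertips about 30 mm above the nominal TCP, although the camera poses fit the module well. So I'll descend in small steps and trust the measured force for contact.

```bash
python3 -m creep '[{"rx":0,"ry":0,"rz":0,"tx":-2,"ty":0,"tz":6,"hand":1},{"rx":0,"ry":0,"rz":0,"tx":-2,"ty":0,"tz":12,"hand":1},{"rx":0,"ry":0,"rz":0,"tx":-2,"ty":0,"tz":12,"hand":1}]'; python3 -m creep '[{"rx":0,"ry":0,"rz":0,"tx":0,"ty":0,"tz":2,"hand":1},{"rx":0,"ry":0,"rz":0,"tx":0,"ty":0,"tz":4,"hand":1},{"rx":0,"ry":0,"rz":0,"tx":0,"ty":0,"tz":4,"hand":1}]'
python3 - <<'E'
from h import *
s=bot.observe(); print(s["position"],s["force"],s["qpos"].round(2)); f=viewer.grab_frame("side")
cv2.imwrite("pics/g_side.png",cv2.resize(f["pixels"][205:260,325:375],None,fx=10,fy=10,interpolation=cv2.INTER_NEAREST))
E
```

```text
clock: 4.25
position: [0.5122, -0.2093, 0.0822]
tool_rot: [-3.14, -0.001, 1.726]
force: [-1.0, 0.1, -0.0]
grip_width: -0.0001
clock: 4.55
position: [0.5126, -0.2094, 0.0788]
tool_rot: [-3.141, -0.0, 1.726]
force: [0.0, 0.1, 1.0]
grip_width: 0.0
[ 0.5125525  -0.20943801  0.07884899] [6.74234410e-04 1.29663592e-01 9.78667594e-01] [ 0.04  0.61  0.34  1.91 -0.31  0.68  0.72]
```

View pics/g_side.png

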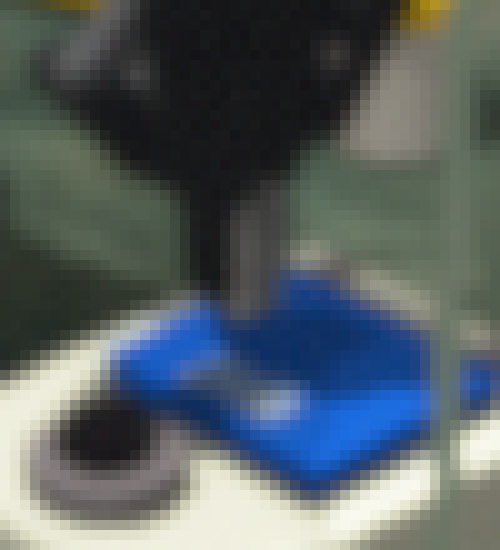

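```bash
for i in 1 2 ; do python3 -m creep '[{"rx":0,"ry":0,"rz":0,"tx":0,"ty":0,"tz":3,"hand":1},{"rx":0,"ry":0,"rz":0,"tx":0,"ty":0,"tz":3,"hand":1}]' | egrep 'pos|force'; done
python3 - <<'E'
from h import *
s=bot.observe(); print(s["position"],s["force"]); f=viewer.grab_frame("side")
cv2.imwrite("pics/i_side.png",cv2.resize(f["pixels"][205:260,325:375],None,fx=10,fy=10,interpolation=cv2.INTER_NEAREST))
E
```

```text
position: [0.5126, -0.2094, 0.0758]
force: [-0.4, -0.1, -1.0]
position: [0.5125, -0.2094, 0.0728]
force: [-0.1, 0.5, -0.1]
[ 0.51250461 -0.20940451  0.07277315] [-0.12621874  0.48453044 -0.12565752]
```

View pics/i_side.png

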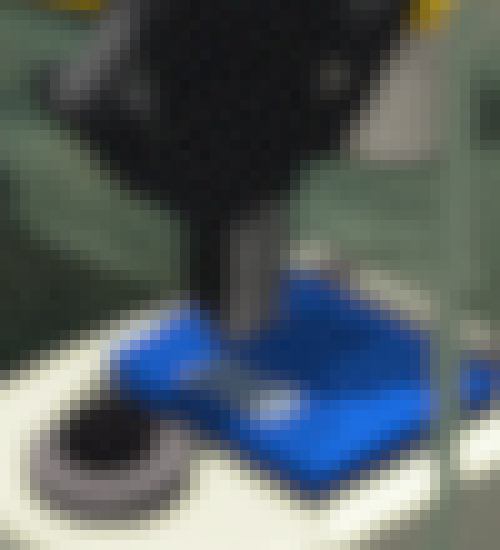

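```bash
python3 -m creep '[{"rx":0,"ry":0,"rz":0,"tx":0,"ty":0,"tz":3,"hand":1},{"rx":0,"ry":0,"rz":0,"tx":0,"ty":0,"tz":5,"hand":1},{"rx":0,"ry":0,"rz":0,"tx":0,"ty":0,"tz":5,"hand":1}]' | egrep 'pos|force'
```

```text
position: [0.5125, -0.2094, 0.0678]
force: [-0.5, 0.3, -0.5]
```

```bash
python3 -m creep '[{"rx":0,"ry":0,"rz":0,"tx":0,"ty":0,"tz":3,"hand":1},{"rx":0,"ry":0,"rz":0,"tx":0,"ty":0,"tz":3,"hand":1}]' | egrep 'pos|force'
```

```text
position: [0.5125, -0.2094, 0.0648]
force: [-0.3, 1.1, 0.3]
```

```bash
python3 -m creep '[{"rx":0,"ry":0,"rz":0,"tx":0,"ty":0,"tz":3,"hand":1},{"rx":0,"ry":0,"rz":0,"tx":0,"ty":0,"tz":3,"hand":1}]' | egrep 'pos|force'
python3 - <<'E'
from h import *
f=viewer.grab_frame("side")
cv2.imwrite("pics/j_side.png",cv2.resize(f["pixels"][205:260,325:375],None,fx=10,fy=10,interpolation=cv2.INTER_NEAREST))
s=bot.observe(); print(s["position"],s["force"]); w=viewer.grab_frame("wrist"); cv2.imwrite("pics/j_wrist.png",w["pixels"])
E
```

```text
position: [0.5126, -0.2094, 0.0618]
force: [-0.9, -0.7, -0.7]
[ 0.51258241 -0.20945683  0.06192855] [ 0.12796591 -0.04176997  0.57919188]
```

View pics/j_side.png

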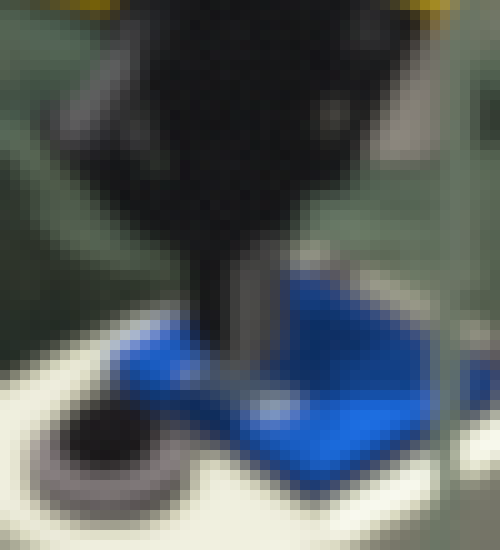

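View pics/j_wrist.png

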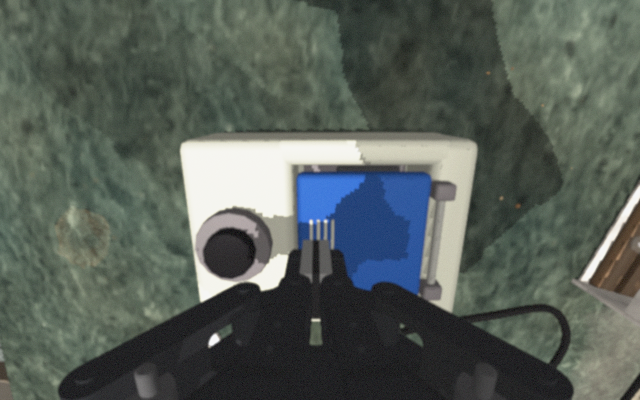

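```bash
python3 -m creep '[{"rx":0,"ry":0,"rz":0,"tx":0,"ty":2,"tz":2,"hand":1},{"rx":0,"ry":0,"rz":0,"tx":0,"ty":2,"tz":4,"hand":1},{"rx":0,"ry":0,"rz":0,"tx":0,"ty":2,"tz":4,"hand":1}]' | egrep 'pos|force'
```

```text
position: [0.5146, -0.2091, 0.0578]
force: [-0.7, -0.3, -0.1]
```

```bash
python3 -m creep '[{"rx":0,"ry":0,"rz":0,"tx":0,"ty":0,"tz":3,"hand":1},{"rx":0,"ry":0,"rz":0,"tx":0,"ty":0,"tz":3,"hand":1}]' | egrep 'pos|force'
```

```text
position: [0.5145, -0.2091, 0.0547]
force: [-0.7, -0.4, -0.3]
```

```bash
python3 -m creep '[{"rx":0,"ry":0,"rz":0,"tx":0,"ty":0,"tz":2,"hand":1},{"rx":0,"ry":0,"rz":0,"tx":0,"ty":0,"tz":2,"hand":1}]' | egrep 'pos|force'
```

```text
position: [0.5145, -0.2092, 0.0529]
force: [-0.7, 0.2, 0.3]
```

```bash
python3 -m creep '[{"rx":0,"ry":0,"rz":0,"tx":0,"ty":0,"tz":2,"hand":1},{"rx":0,"ry":0,"rz":0,"tx":0,"ty":0,"tz":2,"hand":1}]' | egrep 'pos|force'
```

```text
position: [0.5147, -0.2092, 0.051]
force: [0.6, -0.1, 0.8]
```

```bash
python3 -m creep '[{"rx":0,"ry":0,"rz":0,"tx":0,"ty":0,"tz":2,"hand":1},{"rx":0,"ry":0,"rz":0,"tx":0,"ty":0,"tz":2,"hand":1}]' | egrep 'pos|force'
python3 - <<'E'
from h import *
f=viewer.grab_frame("side")
cv2.imwrite("pics/k_side.png",cv2.resize(f["pixels"][205:260,325:375],None,fx=10,fy=10,interpolation=cv2.INTER_NEAREST))
s=bot.observe(); print(s["position"],s["force"]); w=viewer.grab_frame("wrist"); cv2.imwrite("pics/k_wrist.png",w["pixels"])
E
```

```text
position: [0.5146, -0.2092, 0.049]
force: [-0.4, -0.6, 1.0]
[ 0.5145783  -0.20918086  0.04904442] [-0.78020227 -0.0100846   2.08187212]
```

View pics/k_side.png

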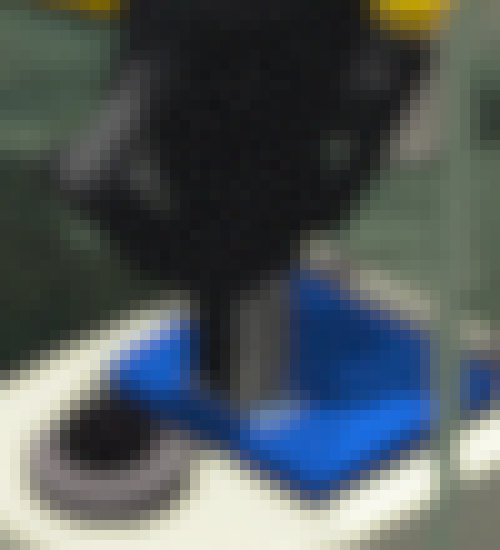

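View pics/k_wrist.png

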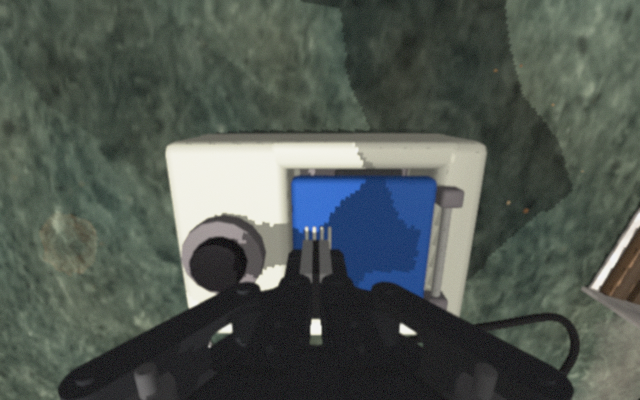

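The fingertips sit on the ribs at about (317,235), and force is starting to rise at TCP z≈0.050. I'll press on.

```bash
python3 -m creep '[{"rx":0,"ry":0,"rz":0,"tx":0,"ty":0,"tz":2,"hand":1},{"rx":0,"ry":0,"rz":0,"tx":0,"ty":0,"tz":2,"hand":1}]' | egrep 'pos|force'
```

```text
position: [0.5145, -0.2092, 0.0469]
force: [-2.4, -1.3, 2.1]
```

```bash
python3 -m creep '[{"rx":0,"ry":0,"rz":0,"tx":0,"ty":0,"tz":1.5,"hand":1},{"rx":0,"ry":0,"rz":0,"tx":0,"ty":0,"tz":1.5,"hand":1}]' | egrep 'pos|force'
```

```text
position: [0.5145, -0.2093, 0.0455]
force: [-2.1, -0.5, 3.0]
```

```bash
python3 -m creep '[{"rx":0,"ry":0,"rz":0,"tx":0,"ty":0,"tz":1,"hand":1},{"rx":0,"ry":0,"rz":0,"tx":0,"ty":0,"tz":1,"hand":1}]' | egrep 'pos|force'
```

```text
position: [0.5147, -0.2093, 0.0449]
force: [-3.8, 0.4, 13.0]
```

Force jumped to 13 N, so the hatch is at its stop and past the click. Now I rise and retreat to the front.

```bash
python3 -m creep '[{"rx":0,"ry":0,"rz":0,"tx":0,"ty":0,"tz":-30,"hand":1},{"rx":0,"ry":0,"rz":0,"tx":0,"ty":-5,"tz":-75,"hand":1},{"rx":0,"ry":0,"rz":-7,"tx":0,"ty":-20,"tz":-120,"hand":1},{"rx":0,"ry":0,"rz":-15,"tx":0,"ty":-35,"tz":-150,"hand":1},{"rx":0,"ry":0,"rz":-23,"tx":0,"ty":-50,"tz":-150,"hand":1},{"rx":0,"ry":0,"rz":-31,"tx":0,"ty":-51,"tz":-150,"hand":1},{"rx":0,"ry":0,"rz":-39,"tx":0,"ty":-51,"tz":-150,"hand":1},{"rx":0,"ry":0,"rz":-47,"tx":0,"ty":-51,"tz":-150,"hand":1}]' | egrep 'clock|pos|force|rot'
python3 - <<'E'
from h import *
s=bot.observe(); print(s["qpos"].round(2)); f=viewer.grab_frame("side")
cv2.imwrite("pics/l_side.png",cv2.resize(f["pixels"][190:275,300:400],None,fx=7,fy=7,interpolation=cv2.INTER_CUBIC))
w=viewer.grab_frame("wrist"); cv2.imwrite("pics/l_wrist.png",w["pixels"])
E
```

```text
clock: 8.45
position: [0.4644, -0.2169, 0.1947]
tool_rot: [3.141, 0.0, 2.552]
force: [-0.1, -0.0, 0.6]
[ 0.15  0.36  0.22  1.91 -0.1   0.88  1.4 ]
```

View pics/l_side.png

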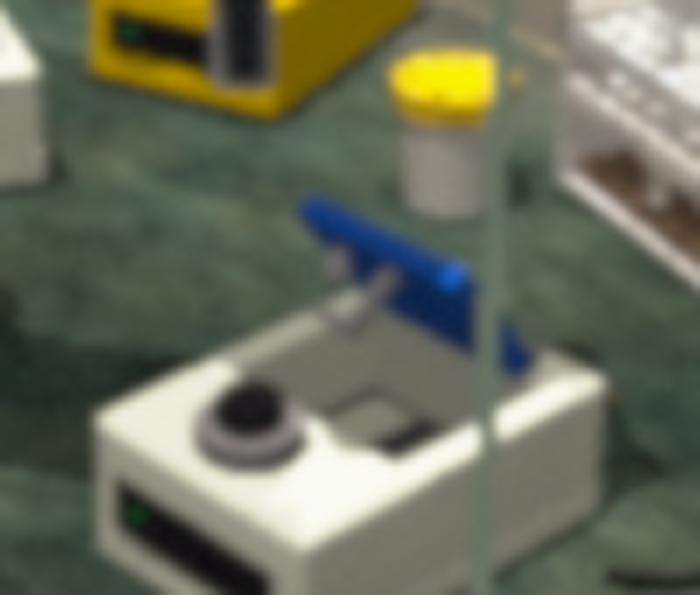

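View pics/l_wrist.png

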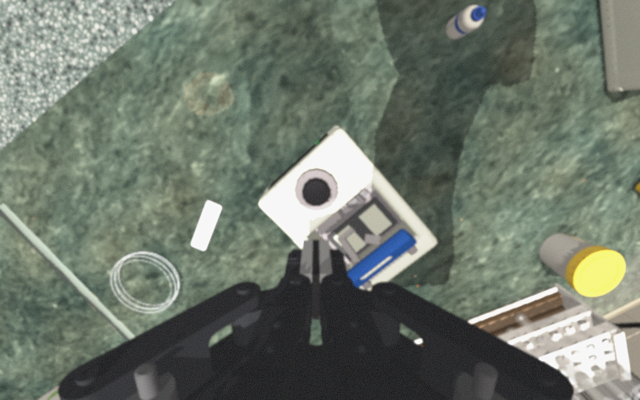

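The hatch is standing open, with its edge in the side crop at (305–460, 205–280). I'll wait with the arm clear, turn the jaws crosswise, and then verify.

```bash
python3 -m creep '[{"rx":0,"ry":0,"rz":-8,"tx":0,"ty":0,"tz":0,"hand":1},{"rx":0,"ry":0,"rz":-16,"tx":0,"ty":0,"tz":0,"hand":1},{"rx":0,"ry":0,"rz":-24,"tx":0,"ty":0,"tz":0,"hand":1},{"rx":0,"ry":0,"rz":-24,"tx":0,"ty":0,"tz":0,"hand":1},{"rx":0,"ry":0,"rz":-24,"tx":0,"ty":0,"tz":0,"hand":1},{"rx":0,"ry":0,"rz":-24,"tx":0,"ty":0,"tz":0,"hand":1},{"rx":0,"ry":0,"rz":-24,"tx":0,"ty":0,"tz":0,"hand":1},{"rx":0,"ry":0,"rz":-24,"tx":0,"ty":0,"tz":0,"hand":1}]' | egrep 'clock|pos|force|rot'
python3 -m creep '[{"rx":0,"ry":0,"rz":0,"tx":0,"ty":0,"tz":0,"hand":1},{"rx":0,"ry":0,"rz":0,"tx":0,"ty":0,"tz":0,"hand":1},{"rx":0,"ry":0,"rz":0,"tx":0,"ty":0,"tz":0,"hand":1},{"rx":0,"ry":0,"rz":0,"tx":0,"ty":0,"tz":0,"hand":1},{"rx":0,"ry":0,"rz":0,"tx":0,"ty":0,"tz":0,"hand":1},{"rx":0,"ry":0,"rz":0,"tx":0,"ty":0,"tz":0,"hand":1}]' | egrep 'clock|pos'
python3 - <<'E'
from h import *
f=viewer.grab_frame("side")
cv2.imwrite("pics/m_side.png",cv2.resize(f["pixels"][190:275,300:400],None,fx=7,fy=7,interpolation=cv2.INTER_CUBIC))
s=bot.observe(); w=viewer.grab_frame("wrist"); im=w["pixels"].copy()
for d in viewer.outline_of("confirm_blue",w)[:2]:
    c=np.argwhere(d["mask"])[:,::-1].mean(0); print(d["score"],d["bbox"],c,back(w,[c],.092,s))
p=proj(w,[[.4646,-.2163,.092]],s); print(p)
cv2.circle(im,tuple(int(v) for v in p[0]),4,(0,0,255),1); cv2.imwrite("pics/m_wrist.png",im)
go([.4648,-.2162,.092],168)
E
```

```text
clock: 9.35
position: [0.4643, -0.2169, 0.1946]
tool_rot: [-3.142, -0.0, 2.964]
force: [0.3, 0.5, 0.6]
clock: 9.95
position: [0.4642, -0.2171, 0.1946]
0.78 [300.5, 177.0, 330.5, 205.4] [315.82115086 191.36702955] [[ 0.46290736 -0.21765956  0.092     ]]
0.34 [254.8, 135.3, 403.1, 291.9] [332.04644572 208.79855152] [[ 0.48308622 -0.20510651  0.092     ]]
[[317.51790346 192.79933441]]
t [ -0.3   0.9 102.6] r [-0.    0.    1.88]
```

View pics/m_side.png

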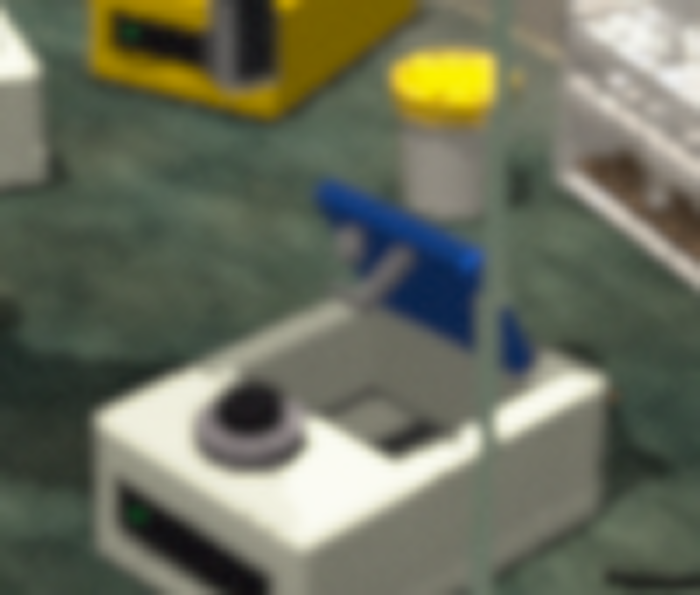

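View pics/m_wrist.png

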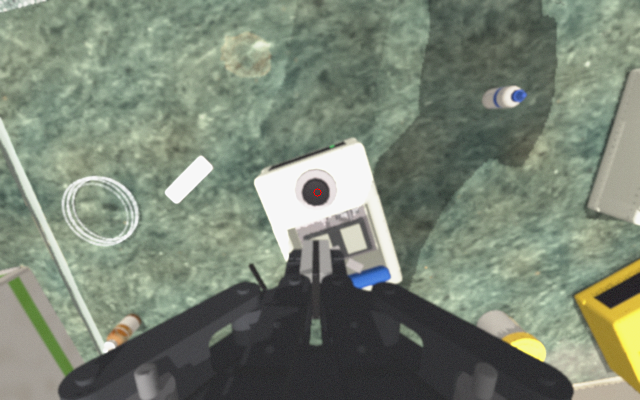

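The hatch has been open and still for more than 1 s, and the tool is centred over the button at wrist pixel (316,191). I go down in steps, watching force. Contact is expected at TCP z≈0.063.

```bash
python3 -m creep '[{"rx":0,"ry":0,"rz":0,"tx":0,"ty":0,"tz":30,"hand":1},{"rx":0,"ry":0,"rz":0,"tx":0,"ty":0,"tz":60,"hand":1},{"rx":0,"ry":0,"rz":0,"tx":0,"ty":0,"tz":90,"hand":1},{"rx":0,"ry":0,"rz":0,"tx":0,"ty":0,"tz":110,"hand":1},{"rx":0,"ry":0,"rz":0,"tx":0,"ty":0,"tz":120,"hand":1},{"rx":0,"ry":0,"rz":0,"tx":0,"ty":0,"tz":120,"hand":1},{"rx":0,"ry":0,"rz":0,"tx":0,"ty":0,"tz":120,"hand":1}]' | egrep 'clock|pos|force|rot'
python3 - <<'E'
from h import *
f=viewer.grab_frame("side")
cv2.imwrite("pics/n_side.png",cv2.resize(f["pixels"][190:275,300:400],None,fx=7,fy=7,interpolation=cv2.INTER_CUBIC))
s=bot.observe(); w=viewer.grab_frame("wrist"); cv2.imwrite("pics/n_wrist.png",w["pixels"]); print(s["position"],s["force"])
E
```

```text
clock: 10.8
position: [0.4646, -0.2173, 0.0753]
tool_rot: [-3.141, 0.001, 2.965]
force: [-0.1, 0.2, 0.3]
[ 0.4648329  -0.21728935  0.07559544] [0.46678292 0.53958376 0.36083214]
```

View pics/n_side.png

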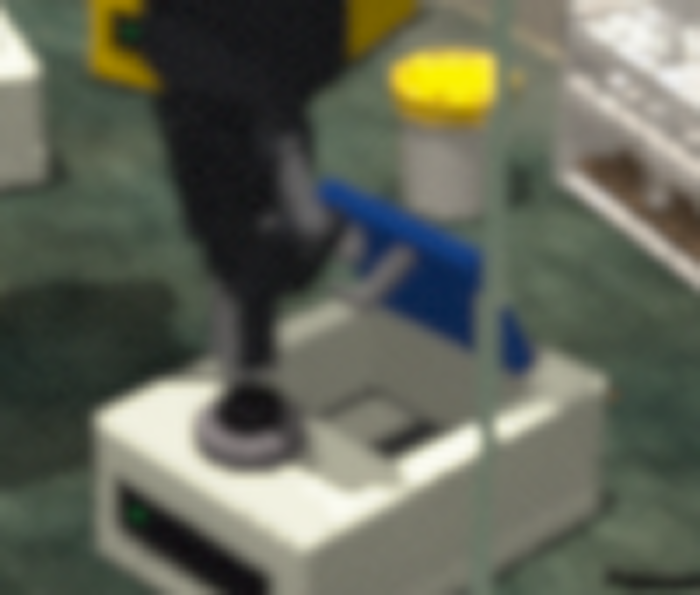

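View pics/n_wrist.png

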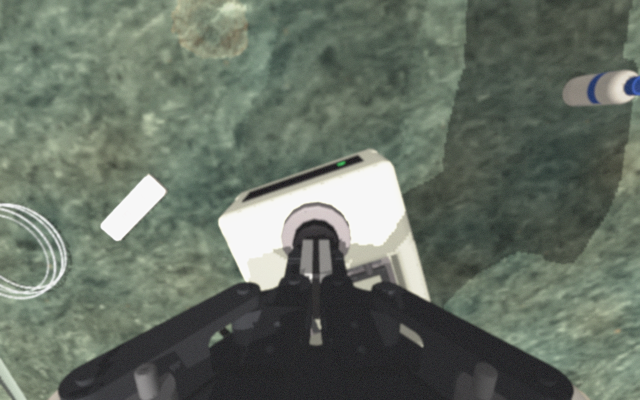

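The fingertips hover just above the button and the hatch stands free. I continue slowly.

```bash
python3 -m creep '[{"rx":0,"ry":0,"rz":0,"tx":0,"ty":0,"tz":5,"hand":1},{"rx":0,"ry":0,"rz":0,"tx":0,"ty":0,"tz":9,"hand":1},{"rx":0,"ry":0,"rz":0,"tx":0,"ty":0,"tz":9,"hand":1}]' | egrep 'clock|pos|force'
```

```text
clock: 11.2
position: [0.464, -0.2169, 0.0652]
force: [0.3, 0.2, 0.0]
```

```bash
python3 -m creep '[{"rx":0,"ry":0,"rz":0,"tx":0,"ty":0,"tz":3,"hand":1},{"rx":0,"ry":0,"rz":0,"tx":0,"ty":0,"tz":3,"hand":1}]' | egrep 'clock|pos|force'
```

```text
clock: 11.4
position: [0.4643, -0.2171, 0.0624]
force: [0.7, 0.2, 2.6]
```

```bash
python3 -m creep '[{"rx":0,"ry":0,"rz":0,"tx":0,"ty":0,"tz":3,"hand":1},{"rx":0,"ry":0,"rz":0,"tx":0,"ty":0,"tz":3,"hand":1}]' | egrep 'clock|pos|force'
```

```text
clock: 11.6
position: [0.4643, -0.2171, 0.0594]
force: [0.4, -0.2, 3.3]
```

```bash
python3 -m creep '[{"rx":0,"ry":0,"rz":0,"tx":0,"ty":0,"tz":1.5,"hand":1},{"rx":0,"ry":0,"rz":0,"tx":0,"ty":0,"tz":1.5,"hand":1}]' | egrep 'clock|pos|force'
```

```text
clock: 11.8
position: [0.4644, -0.2171, 0.0581]
force: [-0.5, -0.3, 4.8]
```

```bash
python3 -m creep '[{"rx":0,"ry":0,"rz":0,"tx":0,"ty":0,"tz":1.5,"hand":1},{"rx":0,"ry":0,"rz":0,"tx":0,"ty":0,"tz":1.5,"hand":1}]' | egrep 'clock|pos|force'
```

```text
clock: 12.0
position: [0.4644, -0.2171, 0.0575]
force: [-5.6, 2.1, 25.6]
```

```bash
python3 - <<'E'
from h import *
s=bot.observe(); print(s["position"],s["force"]); f=viewer.grab_frame("side")
cv2.imwrite("pics/o_side.png",cv2.resize(f["pixels"][190:275,300:400],None,fx=7,fy=7,interpolation=cv2.INTER_CUBIC))
E
```

```text
[ 0.46444581 -0.21713865  0.0574508 ] [-5.58479121  2.13508558 25.58422083]
```

View pics/o_side.png

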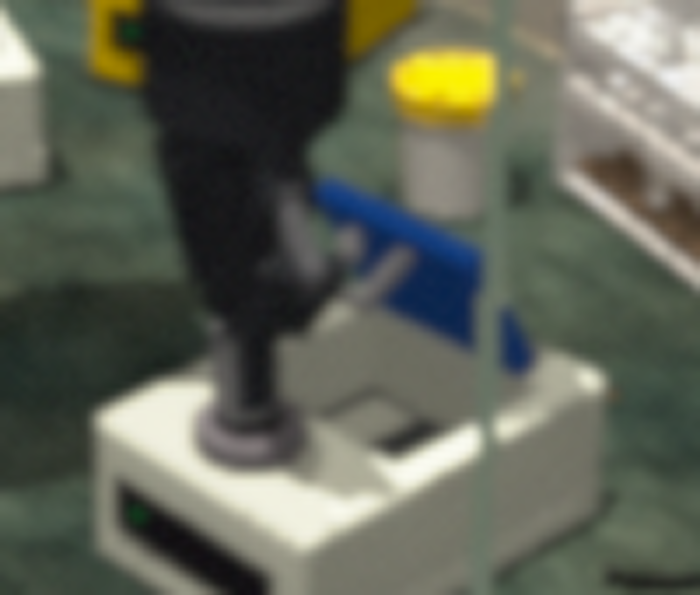

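The button is fully down: hard stop at 25 N after about 6 mm of travel, and the hatch is still open. Now I rise straight up.

```bash
python3 -m creep '[{"rx":0,"ry":0,"rz":0,"tx":0,"ty":0,"tz":-8,"hand":1},{"rx":0,"ry":0,"rz":0,"tx":0,"ty":0,"tz":-30,"hand":1},{"rx":0,"ry":0,"rz":0,"tx":0,"ty":0,"tz":-65,"hand":1},{"rx":0,"ry":0,"rz":0,"tx":0,"ty":0,"tz":-105,"hand":1},{"rx":0,"ry":0,"rz":0,"tx":0,"ty":0,"tz":-140,"hand":1},{"rx":0,"ry":0,"rz":0,"tx":0,"ty":0,"tz":-150,"hand":1},{"rx":0,"ry":0,"rz":0,"tx":0,"ty":0,"tz":-150,"hand":1},{"rx":0,"ry":0,"rz":0,"tx":0,"ty":0,"tz":-150,"hand":1}]' | egrep 'clock|pos|force'
python3 - <<'E'
from h import *
f=viewer.grab_frame("side"); cv2.imwrite("pics/p_side.png",cv2.resize(f["pixels"][190:275,300:400],None,fx=7,fy=7,interpolation=cv2.INTER_CUBIC))
w=viewer.grab_frame("wrist"); cv2.imwrite("pics/p_wrist.png",w["pixels"])
s=bot.observe(); print(s["clock"],s["position"],s["force"],abs(s["qd"]).max())
E
```

```text
clock: 12.85
position: [0.4638, -0.2168, 0.2056]
force: [-0.0, 0.4, -0.2]
12.95 [ 0.46358977 -0.21676864  0.20518055] [-0.33137882  0.99347341 -0.41645504] 0.004753698933799481
```

View pics/p_side.png

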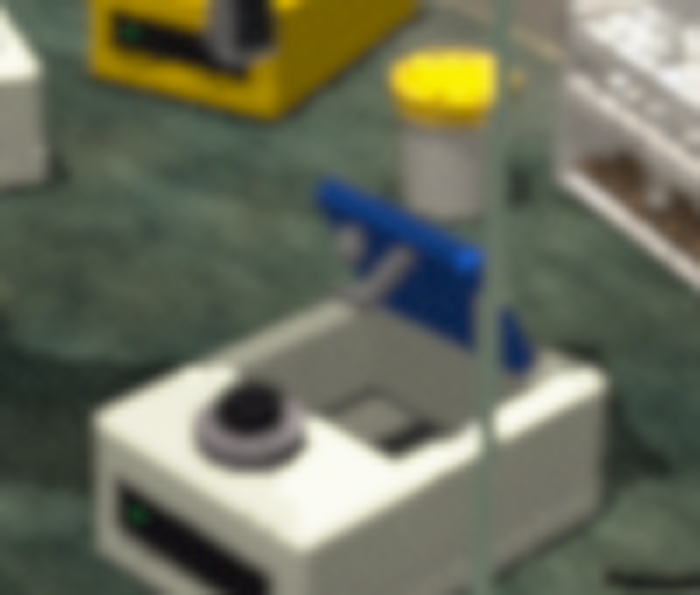

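View pics/p_wrist.png

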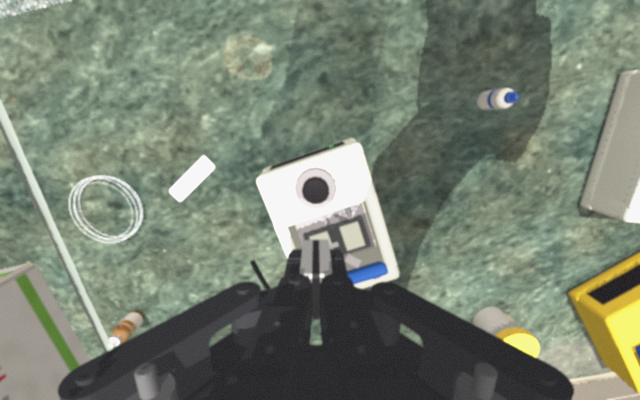

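The side crop shows the hatch open, with its edge at (320–480, 185–260). The button is back up at (250,405), and the arm is clear and still. Handing in.

```bash
python3 - <<'E'
from workcell import bot
print(bot.job_done())
E
```

```text
the job is handed in; nothing more can be done
None
```

The blue hatch is open and was left standing, the confirm button on the same instrument was pressed and released, and the job is handed in. The clock read 12.95 s of the 38 s allowed.

- **Hatch:** I pressed the ribs once with the shut fingertips. The force rose from about 2–3 N to 13 N at the stop after about 5.5 mm. I let go and backed off, and the hatch swung up. It stood open untouched from about 9 s; two pictures 0.9 s apart show it standing open, and I did not touch the button until about 11.3 s.
- **Button:** I pressed it about 6 mm to its stop, where the force jumped from about 5 N to 26 N, then rose straight up. In the last pictures the button is back up, the hatch is still open, and the arm is clear and still with no force beyond noise.
- **Everything else:** I did not touch the orange instrument, the yellow look-alike or the loose things. The cassette and dropper look unmoved in the wrist pictures. I did not measure any loose object before and after.

**Disagreements:**
- The shut fingertips proved to be about 29 mm above the stated TCP. The side and wrist cameras both showed this, and both contacts confirmed it, so I set the heights by force.
- My first move command was refused because its rows lacked some keys; nothing moved.

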